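# Clamp a stretcher bar in the bench screw clamp

### The arm

A 6-joint arm with a two-finger parallel gripper is mounted at the origin on a cart in front of the work surface, level with it; the furniture and walls round the work are solid. World frame = base frame: x ahead of the robot, y to its left, z up, the work surface at z = 0. Lengths are in m, angles in rad, forces in N, time in s.
With the tool pointing down it reaches from about 0.225 to 0.875 m from the base axis. Payload 3.4 kg.
Tool frame: the origin (TCP) lies at the very end of the fingers, on their centre line; the grasp point (between the pads) lies 19 mm behind it; x points along the fingers, z is the direction in which the jaws open and shut, and the axes are right-handed (so a half turn about x gives the same grasp; the last joint's range is limited). The gripper opens to 85 mm and grips with 20 to 120 N. Pads are 22 mm wide; open, the fingers measure 114 mm over their backs; the gripper's body (76 mm by 85 mm) begins 54 mm behind the grasp point. The pads swing forward as they close: fully open they stand 13 mm farther back than shut.
Start: joints at [1.054, 0.276, 1.505, -0, 1.361, -0.121], TCP at [0.222, 0.531, 0.209] pointing down, gripper open.
Joint ranges: [-2.89, 2.89], [-0.75, 2.08], [0.22, 2.7], [-1.18, 4.32], [0.11, 2.71], [-2.7, 2.7]. Speed limits (rad/s): [2.57, 2.57, 3.14, 3.14, 3.14, 3.14].

### API

Orientations are given as a unit quaternion [w, x, y, z].
In Python, from rig import manip gives the robot as it stands. The module is installed in compiled form; this text tells all that it offers.
- The arm moves only by the shell command python3 -m inch 'ROWS' [FORCE]. ROWS is text: rows parted by semicolons, each of 7 numbers parted by spaces: the shift along the tool's x, y, z in mm, then the turn, a rotation vector about the tool's x, y, z in degrees, then the closure in counts, from 0 (fully open) to 255 (shut). A call has exactly 10 rows; each row is the pose to reach, as a shift and turn from the pose commanded when the call began, along the tool's axes at that moment; what a row does not reach only later rows make up. A row lasts 1/8 s, in which the tool goes at most 62.5 mm and 10.7 degrees, less where a joint would pass 70% of its speed; a pose out of reach is approached as far as the arm can. A call with a gripper value outside its range is refused whole. The fingers move at their own pace and stop on an object; FORCE is the grip in N (left out, the last holds). Time passes only in rows, so rows that repeat a pose let the fingers close, or fill a call up. It gives the time, the measured TCP pose, the force and the opening at its end, in the units of the state.
- manip.get_state(): the state, without advancing time (a new reading comes with each control period).
- manip.get_image(name): name is "side" or "top" or "wrist"; returns a dict with "color" (480x640x3 uint8, blue, green, red), "fx", "fy", "cx", "cy" (pixels), "k1" (the pictures are not rectified: a ray, as slopes to the right and down, at radius r is drawn at 1 + k1 r^2 times it, then the intrinsics apply), "world_to_cam" (4x4, takes a point from world to camera coordinates). Camera axes: x right, y down, z forward; pixel columns grow to the right and rows downward; lengths in m; the calibration is good to about 2 mm. A picture is of the moment at which its call begins. There is no depth.
- manip.sign_off(): hands the job in, once; it reports no verdict.
The state is a dict: "clock": time; "qpos": joint angles; "qd": joint speeds; "effort": joint torques, N m; "position": TCP position; "ee_rot": TCP orientation; "contact_force": force on the tool from outside, world axes, zero at the start; "moment": the same for the moment, N m; "width": finger opening in m.
Only numpy, scipy, OpenCV 4.12 (cv2) and the standard library are available. Lean on these libraries where they do the work, as an engineer would, in place of code of your own. Each camera call takes 0.05 s, during which the arm holds its last target. There are 200 camera calls.

### The job

Lay the loose wooden stretcher bar on the bed of the grey screw clamp, slide it lengthwise between the guides under the foot until its end rests gently against the stop, and let go of it. Then turn the T-handle clockwise until the rising resistance shows that the bar is firmly clamped, without overtightening, and leave it clamped. Leave the other things on the counter where they are.

Things in the scene. Friction and masses are not known exactly. Their poses are not given: they have to be found in the camera images.
- bar: Plain light-wood stretcher bar, 200 long (its x axis) x 30 wide (y) x 24 thick (z), 110 g, alike at both ends. Origin: centre of its underside. Lies flat and loose on the counter, roughly pointing away from the robot.
- clamp: Grey cast screw clamp fixed to the counter, mouth towards the robot. Origin: on the vertical screw axis at counter height; x points into the clamp (mouth to column), y left, z up. In mm in this frame: base plate x -72..78, y -48..48, 10 high; column x 39..69; overhead arm from x -19 back to the column, underside z 80, top z 105; nut boss up to z 115.
- mouth (a point): Middle of the front edge of the clamp's bed; axes as the clamp's; at (-85, 0, 34) mm in its frame. The flat bed is 50 wide, its top at z 34, and runs from here to the stop at x 30. Two guides 33 mm apart, 12 high above the bed, stand from x -40 to x 30, with flared lead-ins from x -60.
- seat (a point): Where the centre of the bar's underside lies when the bar is home: on the bed, at (-70, 0, 34) mm in the clamp's frame, axes as the clamp's. The bar then touches the stop and sticks out 85 mm in front of the bed.
- handle (a point): Centre of the T-handle's flat-sided steel crossbar (70 long, 10 wide, 16 tall) on top of the screw, on the screw axis, at z 164 mm; x lies along the crossbar, z up. Below it are only the 18 mm neck and the shaft, down to the nut boss. It turns freely round and stays at its height (only the spindle below goes down).
- screw (a joint): Screw angle in rad; grows when the handle is turned clockwise seen from above, which lowers the foot 4 mm per rad. Starts at 0 to 0.5; some 0.85 to 2.5 rad more bring the foot on to the bar (not given, to be felt). It turns easily until the foot bears on the bar, then the torque climbs. It stays where it is left.
- ram: Threaded spindle with the round steel foot, 26 mm across, turning with the handle; foot 3.5 to 10 mm above a seated bar at the start. Origin on the screw axis (does not tell the foot's height). Foot force climbs about 60 N per rad; 10 to 45 N is well clamped, over 60 N overtightened. Handle torque: about 0.05 N m free, plus some 0.09 at 10 N, 0.22 at 25 N, 0.4 at 45 N.
- stop: Steel stop block at the inner end of the bed, between the guides; its face towards the mouth is at x 30 of the clamp's frame. Origin coincides with the clamp's. The bar must not be pushed against it with more than 35 N.
- ink_bottle: Bystander: square dark ink bottle with a black cap, 46x46x57 mm; origin at the centre of its underside. Must stay where it is (30 mm).
- tape: Bystander: roll of masking tape lying flat, 99x99x24 mm; origin at the centre of its underside. Must stay where it is (30 mm).
- rubber_eraser: Bystander: small eraser in a sleeve, 48x22x12 mm; origin at the centre of its underside. Must stay where it is (30 mm).
- green_tube: Bystander: paint tube lying down, 103x36x28 mm; origin at the centre of its underside. Must stay where it is (30 mm).
- teal_jar: Bystander: round paint jar with a coloured lid, 62x62x72 mm; origin at the centre of its underside. Must stay where it is (30 mm).
- binder_clip: Bystander: black bulldog clip, 50x34x14 mm; origin at the centre of its underside. Must stay where it is (30 mm).
Mind the look-alikes: they are no part of the job. What is meant by the bar is not green, and is the larger of those in its own colour.

How it is judged:
On the way, in this order (a step that is already met when the one before it is completed fails the run):
1. the bar lies flat on the bed between the guides, its end against the stop (within 3.5 mm), let go, the foot not yet bearing on it (x of bar in the frame of clamp between -0.0735 and -0.066 m and y of bar in the frame of clamp between -0.004 and 0.004 m and z of bar in the frame of clamp between 0.031 and 0.037 m and angle between the x axis of bar and the x axis of clamp, either way round below 0.09 rad and contact force between ram and bar below 1 N and contact force between the fingers and bar below 0.2 N), for 0.2 s.
2. the foot presses on the bar with more than 10 N (x of bar in the frame of clamp between -0.0735 and -0.066 m and y of bar in the frame of clamp between -0.004 and 0.004 m and z of bar in the frame of clamp between 0.031 and 0.037 m and angle between the x axis of bar and the x axis of clamp, either way round below 0.09 rad and contact force between ram and bar above 10 N), for 0.2 s.
At the end, for the whole second after the job is handed in: The bar lies flat on the bed between the guides (within 4 mm of the middle, 0.09 rad of straight), its end within 3.5 mm of the stop, clamped by the foot with 10 to 45 N, everything at rest (all of step 2 and contact force between ram and bar below 45 N and linear speed of bar below 0.01 m/s and velocity of joint screw below 0.05 rad/s); the robot touches nothing.
It fails at once if the foot presses on the bar with more than 60 N (overtightened) (contact force between ram and bar above 60 N).
It fails at once if the bar is pushed against the stop with more than 35 N (contact force between bar and stop above 35 N).
It fails at once if a bystander is moved more than 30 mm (distance of any of ink_bottle, tape, rubber_eraser, green_tube, teal_jar, binder_clip from where it was at the start of the episode above 0.03 m).
It also fails if it takes over 69 s, if anything falls off the work surface, if the arm or the gripper's body presses on something with over 40 N, if the wrist force passes 120 N, or if a joint passes its speed limit or range.

## Working session

There is one attempt and no reset: what is moved stays moved. The work goes in short steps, Python scripts to look and compute and a shell command to move; the robot and the scene stay as the last step left them, time stands still between calls to the robot, and variables do not carry over. Pictures are saved under pics/ and viewed, about 8 in all and at most 12, crops included, and the job is handed in when it is done.

```bash
mkdir -p pics; cat > h.py <<'E'
import numpy as np, cv2
from rig import manip
def cast(im,u,v,z):
    K=np.array([[im['fx'],0,im['cx']],[0,im['fy'],im['cy']],[0,0,1]],float)
    p=cv2.undistortPoints(np.array([[[u,v]]],float),K,np.array([im['k1'],0,0,0,0.]))[0,0]
    T=np.array(im['world_to_cam']);R=T[:3,:3];o=-R.T@T[:3,3];d=R.T@np.array([p[0],p[1],1])
    return o+d*(z-o[2])/d[2]
def proj(im,P):
    T=np.array(im['world_to_cam']);K=np.array([[im['fx'],0,im['cx']],[0,im['fy'],im['cy']],[0,0,1]],float)
    return cv2.projectPoints(np.array([P],float),cv2.Rodrigues(T[:3,:3])[0],T[:3,3],K,np.array([im['k1'],0,0,0,0.]))[0].ravel()
E
python3 - <<'E'
from h import *
import pickle
for n in ('top','side'):
    im=manip.get_image(n);cv2.imwrite(f'pics/{n}0.png',im['color']);pickle.dump(im,open(n+'0.pkl','wb'))
    T=np.array(im['world_to_cam']);print(n,im['fx'],im['k1'],-T[:3,:3].T@T[:3,3])
print(manip.get_state())
E
```

```text
top 508.3703343841792 0.04822502670432193 [0.46063046 0.15659847 1.36311976]
side 442.48558590505746 -0.026454200425822336 [0.47965525 1.35069243 0.6445461 ]
{'clock': 0.1, 'qpos': array([ 1.05398298e+00,  2.76512698e-01,  1.50599434e+00,  8.84147325e-06,
        1.36071942e+00, -1.21028880e-01]), 'qd': array([ 0.00074208, -0.00149862, -0.0019495 ,  0.00032844, -0.00061872,
       -0.00210127]), 'effort': array([ 2.60475041e-03, -4.17698550e+01, -2.46405029e+01,  1.01016079e-05,
        5.80936525e-03,  1.51847166e-05]), 'position': array([0.22144468, 0.5300961 , 0.20784198]), 'ee_rot': array([ 0.58802602, -0.39219639,  0.58906061,  0.39168227]), 'contact_force': array([-0.06986439,  0.1197639 ,  0.58656622]), 'moment': array([ 0.00478998, -0.03313413, -0.04440465]), 'width': 0.08539485897463372}
```

View pics/top0.png

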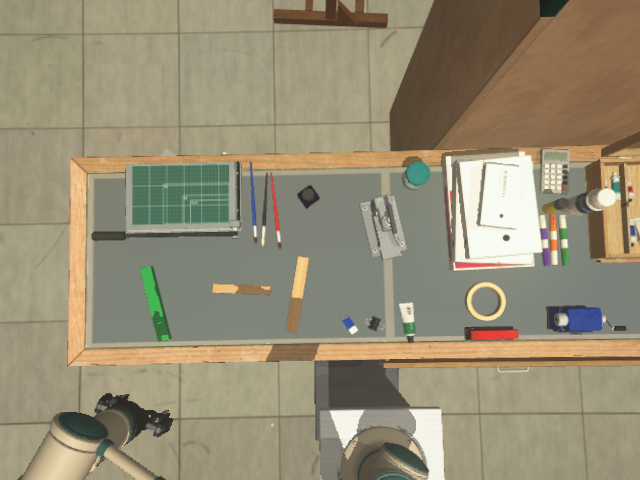

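View pics/side0.png

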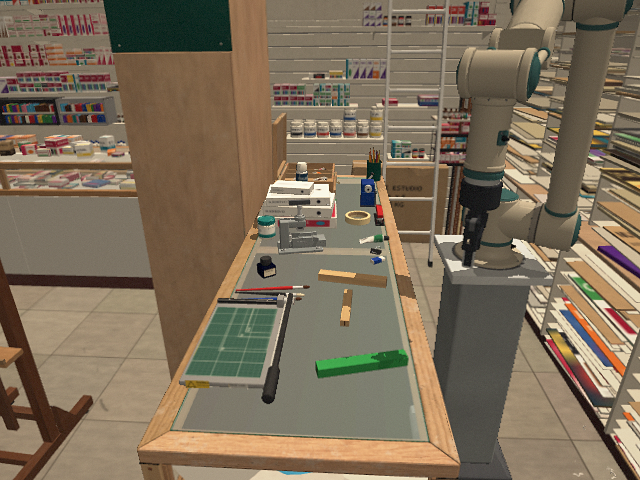

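The top view shows the bar at about (298,295), half in shadow, with the smaller look-alike at (241,289) and the clamp at (383,227), mouth down. The side view shows the clamp at (302,235) and the bar at (352,278). Next I'll measure both with masks.

```bash
python3 - <<'E'
from h import *
import pickle
im=pickle.load(open('top0.pkl','rb'));c=im['color']
hsv=cv2.cvtColor(c,cv2.COLOR_BGR2HSV)
m=cv2.inRange(hsv,(8,80,50),(25,255,255));m[:250]=0;m[340:]=0;m[:,:200]=0;m[:,320:]=0
m=cv2.morphologyEx(m,cv2.MORPH_CLOSE,np.ones((3,3)))
for k in cv2.findContours(m,0,2)[0]:
    if cv2.contourArea(k)>100:
        r=cv2.minAreaRect(k);B=np.array([cast(im,*p,0.024) for p in cv2.boxPoints(r)]);print(r,B.mean(0).round(4),np.linalg.norm(B-np.roll(B,1,0),axis=1).round(3));
        e=B[1]-B[0];f=B[2]-B[1];g=e if np.linalg.norm(e)>np.linalg.norm(f) else f;print(B.round(4).tolist(),np.degrees(np.arctan2(g[1],g[0])))
cv2.imwrite('pics/c1.png',cv2.resize(c[180:280,335:435],None,fx=6,fy=6,interpolation=cv2.INTER_CUBIC))
E
```

```text
((241.02761840820312, 288.9751281738281), (57.97239303588867, 8.987560272216797), 3.012787342071533) [0.4708 0.3579 0.024 ] [0.152 0.024 0.153 0.024]
[[0.4646, 0.4346, 0.024], [0.4882, 0.4333, 0.024], [0.4769, 0.2811, 0.024], [0.4534, 0.2827, 0.024]] -94.22987944950802
((297.1209411621094, 294.1193542480469), (11.809789657592773, 76.42790985107422), 9.090276718139648) [0.4548 0.2106 0.024 ] [0.031 0.2   0.031 0.2  ]
[[0.3591, 0.2434, 0.024], [0.5559, 0.2083, 0.024], [0.5504, 0.1776, 0.024], [0.3537, 0.213, 0.024]] -10.114609346916968
```

View pics/c1.png

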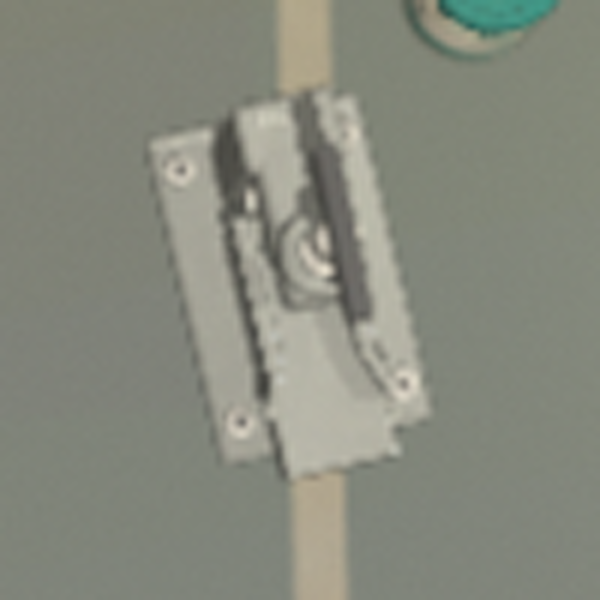

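```bash
cat >> h.py <<'E'
from scipy.spatial.transform import Rotation as Ro
def rot(s): return Ro.from_quat(np.roll(s['ee_rot'],-1))
def go(P,jaw,s=None,R1=None):
    """row from the current pose to TCP P, tool down, jaws along heading jaw (deg, mod 180)"""
    s=s or manip.get_state();R0=rot(s);best=None
    for a in (jaw,jaw+180):
        z=np.array([np.cos(np.radians(a)),np.sin(np.radians(a)),0]);x=np.array([0,0,-1.])
        R=Ro.from_matrix(np.c_[x,np.cross(z,x),z]);r=(R0.inv()*R).as_rotvec(degrees=True)
        if best is None or np.linalg.norm(r)<np.linalg.norm(best): best=r
    print('row mm',(R0.inv().apply(np.array(P)-s['position'])*1000).round(1),'deg',best.round(1),'q6',s['qpos'][5].round(2))
E
python3 - <<'E'
from h import *
import pickle
im=pickle.load(open('top0.pkl','rb'))
q=np.array([[152,143],[355,97],[430,412],[225,463]])/6+[335,180]-0.5+1/12
W=np.array([cast(im,*p,0.010) for p in q]);print(W.round(4).tolist(),np.linalg.norm(W-np.roll(W,1,0),axis=1))
C=W.mean(0);a=(W[0]+W[1]-W[2]-W[3]);yaw=np.arctan2(a[1],a[0]);ax=np.array([np.cos(yaw),np.sin(yaw),0]);O=C-0.003*ax
print('clamp',O,np.degrees(yaw));print('handle px',proj(im,[O[0],O[1],.164]))
# bed mouth corners check at z=.034
q=np.array([[287,477],[400,452]])/6+[335,180]-.42
for p in q: print(cast(im,*p,.034))
print('mouth pred',O-0.085*ax)
s=manip.get_state();print(rot(s).as_matrix().round(3))
b=np.array([.4548,.2106]);d=np.array([np.cos(np.radians(-10.1)),np.sin(np.radians(-10.1))]);g=b-.045*d
print(g); go([*g,.10],-10.1+90,s); go([*g,.004],-10.1+90,s)
E
```

```text
[[0.6933, 0.0383, 0.01], [0.7119, -0.0528, 0.01], [0.57, -0.0815, 0.01], [0.5493, 0.0098, 0.01]] [0.14684952 0.09292285 0.14478496 0.09361074]
clamp [ 0.62818142 -0.02213772  0.01      ] 11.305864023138415
handle px [391.58242819 218.84694593]
[ 0.5410151 -0.0143334  0.034    ]
[ 0.55088613 -0.0636735   0.034     ]
mouth pred [ 0.54483088 -0.03880167  0.01      ]
[[-0.001 -0.923  0.386]
 [-0.001  0.386  0.923]
 [-1.     0.    -0.002]]
[0.41049736 0.2184915 ]
row mm [ 108.1 -294.6 -214.5] deg [-12.6  -0.1  -0. ] q6 -0.12
row mm [ 204.1 -294.6 -214.3] deg [-12.6  -0.1  -0. ] q6 -0.12
```

```bash
python3 -m inch '40 -100 -70 -4 0 0 0; 108 -295 -214.5 -12.6 0 0 0; 108 -295 -214.5 -12.6 0 0 0; 108 -295 -214.5 -12.6 0 0 0; 108 -295 -214.5 -12.6 0 0 0; 108 -295 -214.5 -12.6 0 0 0; 108 -295 -214.5 -12.6 0 0 0; 108 -295 -214.5 -12.6 0 0 0; 108 -295 -214.5 -12.6 0 0 0; 108 -295 -214.5 -12.6 0 0 0' 60
python3 - <<'E'
from h import *
im=manip.get_image('wrist');cv2.imwrite('pics/w1.png',im['color'])
s=manip.get_state();print(s['clock'],s['position'],proj(im,[.4105,.2185,.024]),proj(im,[.4548,.2106,.024]))
go([.4105,.2185,.004],79.9,s)
T=np.array(im['world_to_cam']);print('cam',-T[:3,:3].T@T[:3,3])
E
```

```text
clock: 1.35
position: [0.4107, 0.2202, 0.101]
ee_rot: [0.542, -0.455, 0.541, 0.455]
contact_force: [-0.0, 0.3, -0.1]
width: 0.085
1.4 [0.41076568 0.22006611 0.10093484] [316.15754256 240.32335053] [316.0215513  296.46181978]
row mm [96.9  0.  -1.6] deg [0.2 0.  0. ] q6 -1.06
cam [0.3366089  0.23258041 0.26606473]
```

View pics/w1.png

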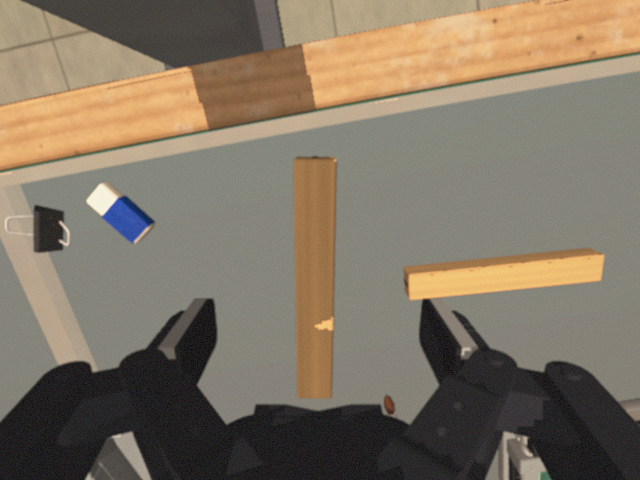

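The wrist view shows the bar spanning rows 157–397 at column 316, matching the prediction. I'll descend and grip.

```bash
python3 -m inch '50 0 -1 0 0 0 0; 80 0 -1.5 0 0 0 0; 96 0 -1.5 0.2 0 0 0; 96 0 -1.5 0.2 0 0 0; 96 0 -1.5 0.2 0 0 255; 96 0 -1.5 0.2 0 0 255; 96 0 -1.5 0.2 0 0 255; 96 0 -1.5 0.2 0 0 255; 96 0 -1.5 0.2 0 0 255; 96 0 -1.5 0.2 0 0 255' 80
python3 - <<'E'
from h import *
s=manip.get_state();print(s['position'],s['width'],s['contact_force'])
# bar frame: TCP at grip -45mm along bar, z .005 ; bar at clamp: lift first
O=np.array([.6282,-.0221]);y=np.radians(11.3);ax=np.array([np.cos(y),np.sin(y)])
h=s['position'][2]
for cx in (-165,-80):
  for z in (.10,.036+h): print(cx,z);go([*(O+(cx-45)/1000*ax),z],101.3,s)
E
```

```text
clock: 2.65
position: [0.411, 0.2174, 0.0046]
ee_rot: [0.543, -0.453, 0.543, 0.453]
contact_force: [0.2, 0.1, -0.2]
width: 0.0004
[0.41096777 0.21743336 0.00464551] 0.0003620588846319607 [ 0.21979273  0.07010026 -0.17560215]
-165 0.1
row mm [ -95.4  -61.2 -274.1] deg [-21.6   0.    0. ] q6 -1.05
-165 0.040645510058852787
row mm [ -36.   -61.2 -274.2] deg [-21.6   0.    0. ] q6 -1.05
-80 0.1
row mm [ -95.4 -140.3 -242.9] deg [-21.6   0.    0. ] q6 -1.05
-80 0.040645510058852787
row mm [ -36.  -140.3 -242.9] deg [-21.6   0.    0. ] q6 -1.05
```

```bash
python3 - <<'E'
from h import *
im=manip.get_image('wrist');cv2.imwrite('pics/w2.png',im['color']);print(proj(im,manip.get_state()['position']))
E
```

```text
[318.83602725 284.42849628]
```

View pics/w2.png

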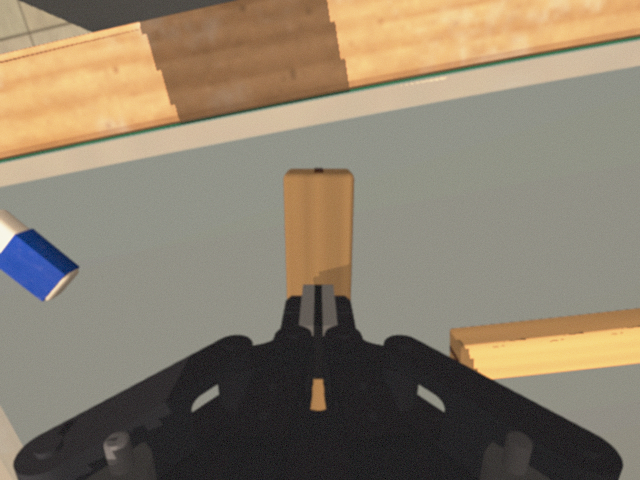

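```bash
python3 - <<'E'
from h import *
im=manip.get_image('side');c=im['color'];p=manip.get_state()['position'];u=proj(im,p);print(u,proj(im,[.3564,.2282,0]),proj(im,[.5531,.193,0]))
x,y=int(u[0]),int(u[1]);cv2.imwrite('pics/s2.png',cv2.resize(c[y-70:y+50,x-80:x+80],None,fx=5,fy=5,interpolation=cv2.INTER_CUBIC));print(x-80,y-70)
im=manip.get_image('wrist');print(im['fx'],[proj(im,q).round(0) for q in ([.3564,.2282,.024],[.3564,.2282,0],[.37,.243,.024],[.365,.213,.024])])
E
```

```text
[365.7201986  281.34228948] [384.76576007 284.99894868] [317.5442569  277.54414642]
285 211
348.40608530073234 [array([321., 181.]), array([321., 175.]), array([361., 207.]), array([290., 208.])]
```

View pics/s2.png

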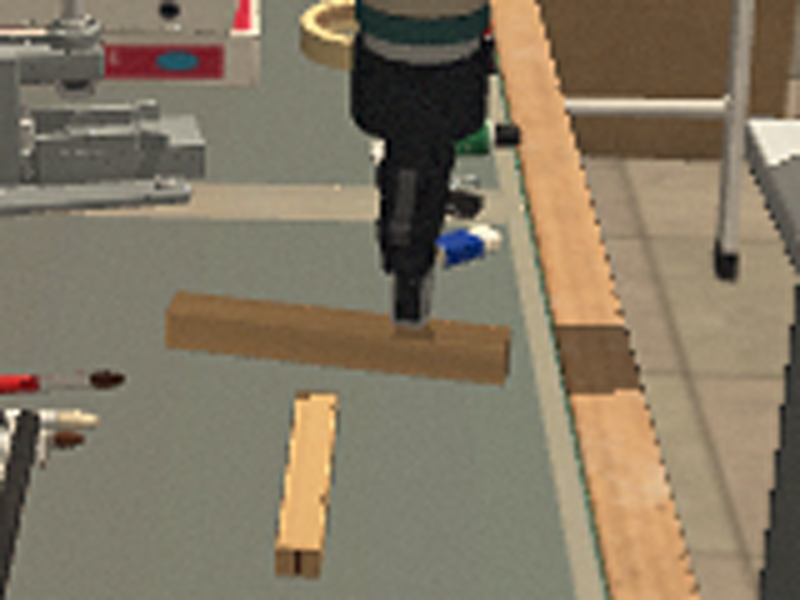

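The side view (tips at (412,325) in the crop, TCP projected at (405,352)) shows the fingers shut on top of the bar. So the real tips sit about 20 mm above the reported TCP, and the bar hasn't moved. I'll lift, reopen, and go lower while watching the force.

```bash
python3 -m inch '-25 0 0 0 0 0 255; -25 0 0 0 0 0 0; -25 0 0 0 0 0 0; -25 0 0 0 0 0 0; -25 0 0 0 0 0 0; -25 0 0 0 0 0 0; 0 0 0 0 0 0 0; 8 0 0 0 0 0 0; 8 0 0 0 0 0 0; 8 0 0 0 0 0 0'
python3 -m inch '4 0 0 0 0 0 0; 4 0 0 0 0 0 0; 8 0 0 0 0 0 0; 8 0 0 0 0 0 0; 8 0 0 0 0 0 255; 8 0 0 0 0 0 255; 8 0 0 0 0 0 255; 8 0 0 0 0 0 255; 8 0 0 0 0 0 255; 8 0 0 0 0 0 255' 80
```

```text
clock: 4.05
position: [0.4115, 0.2176, -0.0029]
ee_rot: [0.543, -0.453, 0.542, 0.453]
contact_force: [0.6, 0.9, 0.3]
width: 0.0855
clock: 5.3
position: [0.4112, 0.2176, -0.0109]
ee_rot: [0.543, -0.453, 0.543, 0.453]
contact_force: [-0.7, 0.1, 5.8]
width: 0.0278
```

```bash
python3 - <<'E'
from h import *
s=manip.get_state();O=np.array([.6282,-.0221]);y=np.radians(11.3);ax=np.array([np.cos(y),np.sin(y)])
go([*(O-.215*ax),.06],101.3,s)
E
python3 -m inch '-30 0 0 0 0 0 255; -60 0 0 0 0 0 255; -71 0 0 0 0 0 255; -71 -10 -50 -5 0 0 255; -71 -25 -100 -10 0 0 255; -71 -40 -160 -16 0 0 255; -71 -52 -220 -21 0 0 255; -71 -57 -250 -21 0 0 255; -71 -57 -262 -21 0 0 255; -71 -57 -262 -21 0 0 255'
python3 - <<'E'
from h import *
s=manip.get_state();print(s['position'],s['width'],s['contact_force'],s['clock'])
O=np.array([.6282,-.0221]);y=np.radians(11.3);ax=np.array([np.cos(y),np.sin(y)])
go([*(O-.215*ax),.06],101.3,s)
for n in('top','wrist'):
  im=manip.get_image(n);import pickle;pickle.dump(im,open(n+'3.pkl','wb'))
  if n=='top': c=im['color'];a=cv2.resize(c[180:340,330:450],None,fx=3.5,fy=3.5,interpolation=cv2.INTER_CUBIC)
  else: b=cv2.resize(im['color'],(373,280))
k=np.zeros((560,800,3),np.uint8);k[:560,:420]=a[:560,:420];k[:280,424:424+373]=b;cv2.imwrite('pics/t3.png',k)
E
```

```text
row mm [ -71.   -56.4 -276.1] deg [-21.6   0.    0. ] q6 -1.05
clock: 6.55
position: [0.4196, -0.0504, 0.0591]
ee_rot: [0.451, -0.544, 0.452, 0.545]
contact_force: [-1.0, 1.2, -1.0]
width: 0.0277
[ 0.4195846  -0.05035606  0.05905925] 0.027702614999740617 [-0.96478816  1.21105908 -0.98141814] 6.55
row mm [ -1.    4.7 -13.2] deg [-0.7  0.1 -0.1] q6 -2.04
```

View pics/t3.png

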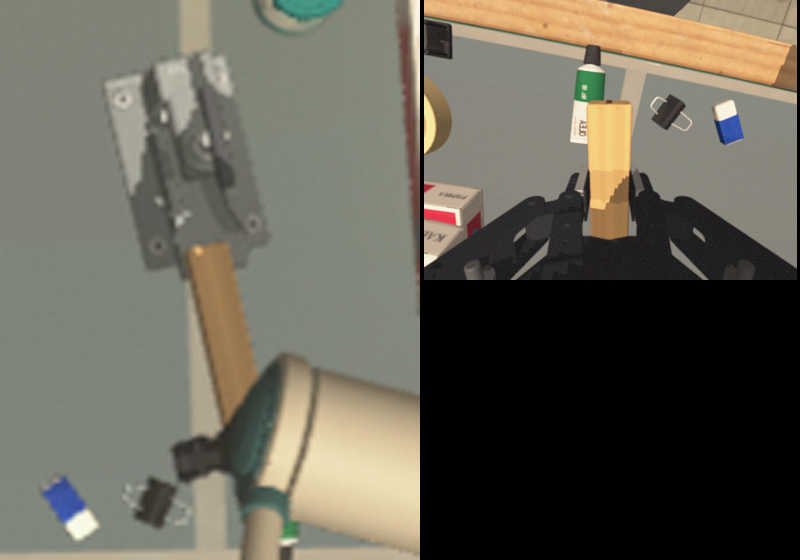

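The bar is held (width 27.7 mm) just in front of the mouth, with its front edge at crop (192,248)–(232,243). I'll measure its axis in the clamp frame.

```bash
cat >> h.py <<'E'
O=np.array([.6282,-.0221]);yw=np.radians(11.3);ax=np.array([np.cos(yw),np.sin(yw)]);ay=np.array([-ax[1],ax[0]])
def cf(P): d=np.array(P)[:2]-O; return np.array([d@ax,d@ay])*1000
def edges(im,zt):
    "bar side edges in the clamp frame at height zt"
    hsv=cv2.cvtColor(im['color'],cv2.COLOR_BGR2HSV);m=cv2.inRange(hsv,(8,90,50),(25,255,255));m[:200]=0;m[310:]=0;m[:,:370]=0;m[:,:][:,420:]=0
    L=[]
    for v in range(200,310):
        u=np.flatnonzero(m[v])
        if len(u)>6: L.append([*cf(cast(im,u[0]-.5,v,zt)),*cf(cast(im,u[-1]+.5,v,zt))])
    return np.array(L)
E
python3 - <<'E'
from h import *
import pickle
im=pickle.load(open('top3.pkl','rb'));L=edges(im,.094)
print(L[::4].round(1))
G=L[(L[:,3]-L[:,1]<-26)&(L[:,3]-L[:,1]>-36)] if L[0,1]>L[0,3] else L
mid=(G[:,:2]+G[:,2:])/2;k=np.polyfit(mid[:,0],mid[:,1],1);print('slope deg',np.degrees(k[0]),'y at -65',np.polyval(k,-65),'at -210',np.polyval(k,-210))
s=manip.get_state();print('tcp cf',cf(s['position']))
E
```

```text
[[-6.550e+01  2.030e+01 -7.040e+01 -1.500e+00]
 [-7.420e+01  2.750e+01 -8.070e+01 -1.700e+00]
 [-8.400e+01  2.970e+01 -9.100e+01 -1.800e+00]
 [-9.430e+01  2.960e+01 -1.012e+02 -2.000e+00]
 [-1.045e+02  2.940e+01 -1.115e+02 -2.100e+00]
 [-1.148e+02  2.920e+01 -1.217e+02 -2.200e+00]
 [-1.250e+02  2.910e+01 -1.314e+02  0.000e+00]
 [-1.352e+02  2.890e+01 -1.416e+02 -1.000e-01]
 [-1.454e+02  2.880e+01 -1.518e+02 -2.000e-01]
 [-1.556e+02  2.860e+01 -1.620e+02 -4.000e-01]
 [-1.658e+02  2.840e+01 -1.711e+02  4.300e+00]
 [-1.754e+02  3.070e+01 -1.797e+02  1.140e+01]]
slope deg -0.9553473574531287 y at -65 12.988670084182816 at -210 15.406393832911538
tcp cf [-209.70250092   14.03691472]
```

```bash
python3 -m inch '0 0 -7 0 0 0 255; 0 0 -14 0 0 0 255; 0 0 -14 0 0 0 255; 10 0 -14 0 0 0 255; 20 0 -14 0 0 0 255; 28 0 -14 0 0 0 255; 31 0 -14 0 0 0 255; 33 0 -14 0 0 0 255; 33 0 -14 0 0 0 255; 33 0 -14 0 0 0 255'
python3 - <<'E'
from h import *
s=manip.get_state();print(s['position'],s['contact_force'],cf(s['position']),s['clock'])
im=manip.get_image('top');L=edges(im,.0605);print(L[::5].round(1))
c=im['color'];a=cv2.resize(c[190:260,345:425],None,fx=5,fy=5,interpolation=cv2.INTER_CUBIC)
im=manip.get_image('side');c=im['color'];b=cv2.resize(c[190:280,270:350],None,fx=5,fy=5,interpolation=cv2.INTER_CUBIC)
k=np.zeros((450,800,3),np.uint8);k[:350,:400]=a;k[:,400:]=b;cv2.imwrite('pics/t4.png',k)
E
```

```text
clock: 7.9
position: [0.4232, -0.0643, 0.0268]
ee_rot: [-0.451, 0.545, -0.451, -0.544]
contact_force: [0.1, -0.1, -0.8]
width: 0.028
[ 0.42315143 -0.06433695  0.02682347] [ 0.08420068 -0.11576939 -0.78736317] [-209.34980381   -1.23969544] 7.9
[[ -65.5    7.9  -71.1  -17. ]
 [ -77.5   13.3  -84.1  -16.6]
 [ -90.5   13.7  -97.2  -16.1]
 [-103.6   14.1 -110.2  -15.7]
 [-116.6   14.6 -123.2  -15.2]
 [-129.6   15.  -136.1  -14.8]
 [-142.5   15.4 -149.1  -14.3]
 [-155.5   15.8 -162.6  -16.4]
 [-168.9   13.8 -173.8   -8.5]]
```

View pics/t4.png

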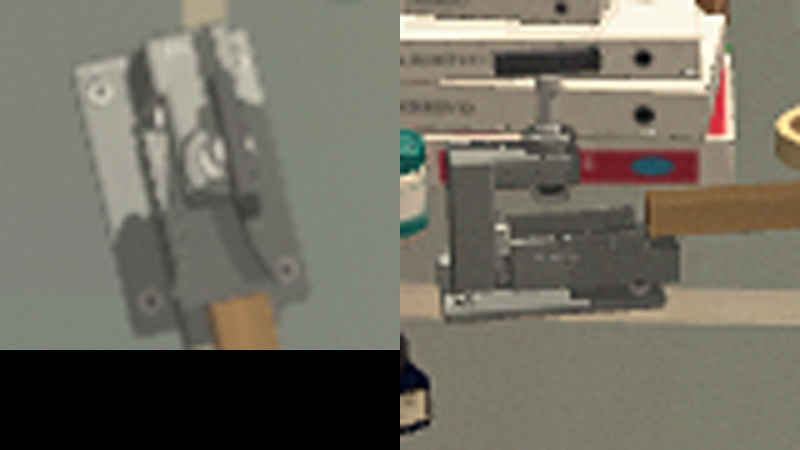

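```bash
cat >> h.py <<'E'
def fit(L,lo,hi):
    r=[]
    for i in (0,2):
        x,y=L[:,i],L[:,i+1];k=(x>lo)&(x<hi);x,y=x[k],y[k]
        for _ in range(3):
            p=np.polyfit(x,y,1);e=abs(np.polyval(p,x)-y);g=e<max(1.2,1.5*np.median(e));x,y=x[g],y[g]
        r.append(p)
    r=np.array(r);m=r.mean(0);print('slopes',np.degrees(r[:,0]).round(2),'width',(r[0,1]-r[1,1]-130*(r[0,0]-r[1,0])).round(1),'mid y front -65',np.polyval(m,-65).round(2),'at -150',np.polyval(m,-150).round(2),n:=len(x))
E
python3 - <<'E'
from h import *
im=manip.get_image('top');L=edges(im,.0605);fit(L,-150,-82)
import pickle;fit(edges(pickle.load(open('top3.pkl','rb')),.094),-150,-90)
s=manip.get_state();print(cf(s['position']));go([*(O-.210*ax),.0275],101.3,s)
E
```

```text
slopes [-0.71 -0.73] width 30.1 mid y front -65 -1.18 at -150 -0.11 25
slopes [-0.36 -0.55] width 30.2 mid y front -65 13.45 at -150 14.13 24
[-209.42929329   -1.2053877 ]
row mm [-0.7  0.6  1.2] deg [-0.6 -0.   0. ] q6 -2.07
```

```bash
python3 -m inch '1 0 0 -0.6 0 0 255; 2 0 0 -0.6 0 0 255; 2.5 0 0 -0.6 0 0 255; 3 0 0 -0.6 0 0 255; 3 0 0 -0.6 0 0 255; 3 0 0 -0.6 0 0 255; 3 0 0 -0.6 0 0 255; 3 0 0 -0.6 0 0 255; 3 0 0 -0.6 0 0 255; 3 0 0 -0.6 0 0 255'
python3 - <<'E'
from h import *
s=manip.get_state();print(s['contact_force'],s['moment'],s['position'])
im=manip.get_image('top');L=edges(im,.058);fit(L,-150,-82);print(cf(s['position']));go([*(O-.210*ax),.024],101.3,s)
E
```

```text
clock: 9.3
position: [0.4229, -0.0643, 0.0236]
ee_rot: [-0.448, 0.547, -0.448, -0.547]
contact_force: [0.7, -0.6, -1.1]
width: 0.0277
[ 0.72934326 -0.61575126 -1.07800476] [-0.0685446   0.06213163 -0.04536706] [ 0.42291349 -0.06427558  0.02360987]
slopes [-0.39  0.21] width 30.3 mid y front -65 0.54 at -150 0.67 26
[-209.57110256   -1.13289004]
row mm [-0.4  0.4  1.1] deg [0. 0. 0.] q6 -2.08
```

```bash
python3 -m inch '0.5 -5 -0.5 0 0 0 255; 0.5 -12 -0.5 0 0 0 255; 0.5 -19 -0.5 0 0 0 255; 0.5 -26 -0.5 0 0 0 255; 0.5 -33 -0.5 0 0 0 255; 0.5 -40 -0.5 0 0 0 255; 0.5 -47 -0.5 0 0 0 255; 0.5 -54 -0.5 0 0 0 255; 0.5 -60 -0.5 0 0 0 255; 0.5 -60 -0.5 0 0 0 255'
python3 - <<'E'
from h import *
s=manip.get_state();print(s['contact_force'],s['moment'],s['position'],cf(s['position']))
im=manip.get_image('top');L=edges(im,.058);fit(L,-130,-60)
E
```

```text
clock: 10.6
position: [0.4825, -0.053, 0.0231]
ee_rot: [-0.448, 0.547, -0.448, -0.547]
contact_force: [0.4, -0.1, -1.1]
width: 0.0281
[ 0.35136638 -0.11463789 -1.14183051] [-0.02041404 -0.05514606  0.00969482] [ 0.48253559 -0.05296154  0.02308263] [-148.88785693   -1.72089445]
slopes [  0.14 -21.49] width 8.9 mid y front -65 -1.6 at -150 14.24 12
```

```bash
python3 -m inch '0.5 -5 0 0 0 0 255; 0.5 -10 0 0 0 0 255; 0.5 -15 0 0 0 0 255; 0.5 -20 0 0 0 0 255; 0.5 -24 0 0 0 0 255; 0.5 -26 0 0 0 0 255; 0.5 -28 0 0 0 0 255; 0.5 -29 0 0 0 0 255; 0.5 -29 0 0 0 0 255; 0.5 -29 0 0 0 0 255' 20
python3 -m inch '0.3 -0.5 0 0 0 0 255; 0.3 -1 0 0 0 0 255; 0.3 -1.5 0 0 0 0 255; 0.3 -2 0 0 0 0 255; 0.3 -2.5 0 0 0 0 255; 0.3 -2.8 0 0 0 0 255; 0.3 -3 0 0 0 0 255; 0.3 -3 0 0 0 0 255; 0.3 -3 0 0 0 0 255; 0.3 -3 0 0 0 0 255'
python3 - <<'E'
from h import *
s=manip.get_state();print(s['contact_force'],s['moment'],s['position'],cf(s['position']))
im=manip.get_image('side');c=im['color'];cv2.imwrite('pics/s5.png',cv2.resize(c[195:265,270:370],None,fx=7,fy=7,interpolation=cv2.INTER_CUBIC))
E
```

```text
clock: 11.9
position: [0.51, -0.0473, 0.0228]
ee_rot: [0.448, -0.547, 0.448, 0.547]
contact_force: [-3.8, 0.4, 6.3]
width: 0.0278
clock: 13.15
position: [0.5122, -0.0468, 0.0227]
ee_rot: [0.448, -0.546, 0.449, 0.547]
contact_force: [-6.1, -0.4, 10.0]
width: 0.0276
[-6.08632994 -0.35367583  9.95046443] [-0.19683982  0.73587333 -0.03094132] [ 0.51217642 -0.04676109  0.02274349] [-118.60666681   -1.44865413]
```

```bash
python3 -m inch '-0.6 0 0 0 0 0 255; -0.6 0 0 0 0 0 255; -0.6 -0.5 0 0 0 0 255; -0.6 -1 0 0 0 0 255; -0.6 -1.5 0 0 0 0 255; -0.6 -2 0 0 0 0 255; -0.6 -2 0 0 0 0 255; -0.6 -2 0 0 0 0 255; -0.6 -2 0 0 0 0 255; -0.6 -2 0 0 0 0 255'
python3 -m inch '0 -0.5 0 0 0 0 255; 0 -1 0 0 0 0 255; 0 -1.5 0 0 0 0 255; 0 -1.5 0 0 0 0 255; 0 -1.5 0 0 0 0 255; 0 -1.5 0 0 0 0 255; 0 -1.5 0 0 0 0 255; 0 -1.5 0 0 0 0 255; 0 -1.5 0 0 0 0 255; 0 -1.5 0 0 0 0 255'
python3 - <<'E'
from h import *
s=manip.get_state();print(s['contact_force'],s['moment'],cf(s['position']))
E
```

```text
clock: 14.45
position: [0.5148, -0.0463, 0.0229]
ee_rot: [0.448, -0.547, 0.448, 0.547]
contact_force: [-3.5, 0.1, 3.9]
width: 0.0276
clock: 15.7
position: [0.5163, -0.046, 0.0229]
ee_rot: [0.448, -0.547, 0.448, 0.547]
contact_force: [-4.0, -0.6, 5.2]
width: 0.0277
[-4.02230225 -0.55291541  5.19920504] [-0.12946874  0.46854272  0.01993227] [-114.45158753   -1.52267004]
```

```bash
python3 -m inch '-0.2 -0.5 0 0 0 0 255; -0.2 -1 0 0 0 0 255; -0.2 -1.5 0 0 0 0 255; -0.2 -1.5 0 0 0 0 255; -0.2 -1.5 0 0 0 0 255; -0.2 -1.5 0 0 0 0 255; -0.2 -1.5 0 0 0 0 255; -0.2 -1.5 0 0 0 0 255; -0.2 -1.5 0 0 0 0 255; -0.2 -1.5 0 0 0 0 255'
python3 - <<'E'
from h import *
s=manip.get_state();print(s['contact_force'],s['moment'],cf(s['position']))
im=manip.get_image('top');L=edges(im,.058);print(L[:,:2].max(0))
c=im['color'];a=cv2.resize(c[190:260,345:425],None,fx=5,fy=5,interpolation=cv2.INTER_CUBIC)
im=manip.get_image('side');c=im['color'];b=cv2.resize(c[190:280,270:350],None,fx=5,fy=5,interpolation=cv2.INTER_CUBIC)
# expected outer end of seated bar (clamp x -170), seen in side view
for x in (-170,-174,-180): 
  P=O+x/1000*ax; print(x,proj(im,[*P,.046]))
k=np.zeros((450,800,3),np.uint8);k[:350,:400]=a;k[:,400:]=b;cv2.imwrite('pics/t6.png',k)
E
```

```text
clock: 16.95
position: [0.5171, -0.0459, 0.023]
ee_rot: [0.448, -0.546, 0.449, 0.547]
contact_force: [-3.1, -0.1, 5.6]
width: 0.0276
[-3.11135207 -0.12611857  5.61711848] [-0.23379578  0.73371985 -0.0093972 ] [-113.5769925    -1.52512309]
[-16.19188673  16.52260815]
-170 [348.26191961 231.29642011]
-174 [349.40146225 231.22617758]
-180 [351.10935922 231.12090326]
```

View pics/t6.png

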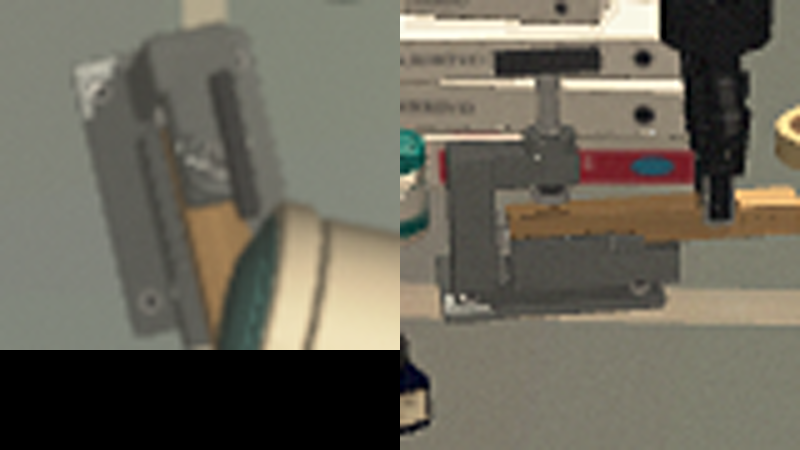

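The dark crossbar lies at crop (238,145) in the top view, roughly along the clamp axis. The bar is under the foot, with its inner end at side crop (510,222). I'll check that against the predicted stop position.

```bash
python3 - <<'E'
from h import *
im=manip.get_image('side')
for x in (30,26,20):
  for z in (.034,.058):
    u=proj(im,[*(O+x/1000*ax+.015*ay),z]);print(x,z,u.round(1),((u-[270,190])*5+[400,0]).round(0))
c=im['color'];hsv=cv2.cvtColor(c,cv2.COLOR_BGR2HSV);m=cv2.inRange(hsv,(8,90,50),(25,255,255))
for v in range(228,242): 
  u=np.flatnonzero(m[v,280:345])+280;print(v,u[:1],u[-1:],end=' ')
for v in range(228,242,3): print(c[v,284:298].tolist())
u=np.flatnonzero(m[232,345:])+345;print(u)
E
python3 -m inch '-0.3 -0.7 0 0 0 0 255; -0.3 -1.4 0 0 0 0 255; -0.3 -2 0 0 0 0 255; -0.3 -2 0 0 0 0 255; -0.3 -2 0 0 0 0 255; -0.3 -2 0 0 0 0 255; -0.3 -2 0 0 0 0 255; -0.3 -2 0 0 0 0 255; -0.3 -2 0 0 0 0 255; -0.3 -2 0 0 0 0 255'
python3 - <<'E'
from h import *
s=manip.get_state();print(s['contact_force'],s['moment'],cf(s['position']),s['effort'].round(2))
E
```

```text
30 0.034 [290.8 239.9] [504. 249.]
30 0.058 [290.6 233.4] [503. 217.]
26 0.034 [292.  239.8] [510. 249.]
26 0.058 [291.8 233.3] [509. 216.]
20 0.034 [293.8 239.7] [519. 249.]
20 0.058 [293.6 233.2] [518. 216.]
228 [328] [344] 229 [316] [344] 230 [303] [344] 231 [291] [344] 232 [291] [344] 233 [292] [344] 234 [292] [344] 235 [292] [344] 236 [292] [344] 237 [292] [334] 238 [319] [322] 239 [] [] 240 [] [] 241 [] [] [[70, 75, 77], [73, 78, 80], [70, 78, 79], [73, 79, 81], [61, 69, 69], [108, 124, 133], [104, 121, 131], [104, 120, 128], [105, 119, 128], [108, 122, 131], [103, 120, 128], [106, 122, 129], [84, 94, 98], [82, 90, 96]]
[[73, 78, 80], [70, 77, 78], [73, 81, 82], [68, 77, 75], [62, 67, 69], [108, 123, 128], [109, 125, 128], [60, 97, 130], [62, 98, 133], [62, 97, 130], [62, 99, 132], [65, 100, 133], [61, 97, 132], [62, 100, 133]]
[[74, 76, 82], [69, 75, 76], [69, 76, 79], [69, 74, 78], [67, 74, 73], [91, 99, 104], [113, 125, 128], [75, 90, 99], [60, 91, 124], [60, 91, 120], [58, 88, 117], [59, 90, 119], [61, 91, 121], [61, 91, 120]]
[[72, 78, 78], [69, 76, 77], [76, 82, 82], [72,
[... 294 characters left out ...]
 76, 80], [71, 77, 80], [73, 80, 80], [72, 77, 79], [73, 79, 82]]
[345 346 347 348 349 387 388 389 390 391 392 393 394 395 396 397 435 436
 437 438 439 440 441 448 449 453 454 455 456 457 458 459 460 461 524 533
 570 571 572 573 574 575 576 577 578 579 580 581 582 583 584 585 586 587
 588 589 590 591 592 593 594 595 611 612 613 614 615 616 617 618 619 620
 621 622 623 624 625 626 627 628 629 630 633 635 636 637 638]
clock: 18.35
position: [0.517, -0.0458, 0.023]
ee_rot: [0.446, -0.546, 0.45, 0.549]
contact_force: [-8.2, -3.0, 7.5]
width: 0.0277
[-8.24861845 -2.96115469  7.50112287] [-0.57702674  1.15065109 -0.03952461] [-113.66009419   -1.50644517] [  2.21 -37.32 -20.28   1.33  -2.36  -0.07]
```

The inner end (cols 291–292) abuts the bright stop, and the last 2 mm of commanded motion gave no movement, only about 8 N. So the bar is home: ease off, release and rise.

```bash
python3 -m inch '0 1.2 0 0 0 0 255; 0 1.2 0 0 0 0 255; 0 1.2 0 0 0 180; 0 1.2 0 0 0 0 170; 0 1.2 0 0 0 0 130; 0 1.2 0 0 0 0 60; 0 1.2 0 0 0 0 0; 0 1.2 0 0 0 0 0; 0 1.2 0 0 0 0 0; 0 1.2 0 0 0 0 0'

```

```text
invalid input at $[2]: expected 7 numbers
```

```bash
python3 -m inch '0 1.2 0 0 0 0 255; 0 1.2 0 0 0 0 255; 0 1.2 0 0 0 0 180; 0 1.2 0 0 0 0 150; 0 1.2 0 0 0 0 120; 0 1.2 0 0 0 0 60; 0 1.2 0 0 0 0 0; 0 1.2 0 0 0 0 0; 0 1.2 0 0 0 0 0; 0 1.2 0 0 0 0 0'
python3 -m inch '-20 0 0 0 0 0 0; -50 0 0 0 0 0 0; -100 0 0 0 0 0 0; -150 0 0 0 0 0 0; -200 10 0 0 0 0 0; -230 30 0 0 0 0 0; -230 50 0 0 0 0 0; -230 50 0 0 0 0 0; -230 50 0 0 0 0 0; -230 50 0 0 0 0 0'
python3 - <<'E'
from h import *
s=manip.get_state();print(s['contact_force'],s['moment'],s['position'],s['clock'])
w=manip.get_image('wrist');t=manip.get_image('top');sd=manip.get_image('side')
import pickle;pickle.dump((w,t,sd),open('7.pkl','wb'))
k=np.zeros((600,800,3),np.uint8);k[:300,:400]=cv2.resize(w['color'],(400,300));k[:450,400:]=cv2.resize(sd['color'][190:280,270:350],None,fx=5,fy=5,interpolation=cv2.INTER_CUBIC)
k[300:600,:400]=cv2.resize(t['color'][190:250,345:425],None,fx=5,fy=5,interpolation=cv2.INTER_CUBIC);cv2.imwrite('pics/k7.png',k)
print('handle pred wrist',proj(w,[*O,.172]),'top',proj(t,[*O,.172]))
E
```

```text
clock: 19.6
position: [0.5189, -0.0455, 0.0234]
ee_rot: [-0.448, 0.547, -0.448, -0.547]
contact_force: [0.1, -0.1, -1.1]
width: 0.0857
clock: 20.85
position: [0.47, -0.0552, 0.2522]
ee_rot: [0.448, -0.546, 0.448, 0.548]
contact_force: [-1.0, 0.1, 0.7]
width: 0.0854
[-0.99854002  0.08958565  0.73708132] [-0.01622734  0.02054514 -0.00213192] [ 0.46995861 -0.05524711  0.25218639] 20.85
handle pred wrist [319.21342178 416.05349649] top [392.05988744 218.35652412]
```

View pics/k7.png

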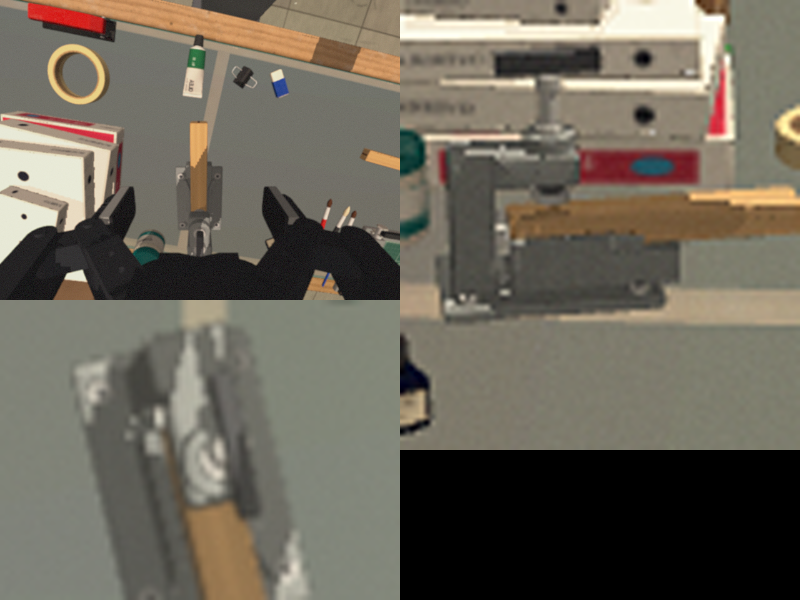

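The handle, at about (200,235) in the wrist inset, is half hidden by the gripper; the bar looks seated. I'll move directly above the screw axis and look down between the fingers.

```bash
python3 - <<'E'
from h import *
s=manip.get_state();go([*O,.252],101.3,s)
E
python3 -m inch '-10 -40 0 0 0 0 0; -10 -80 0 0 0 0 0; -10 -120 1 0 0 0 0; -10 -145 1 0 0 0 0; -10 -160 1 0 0 0 0; -10 -160 1 0 0 0 0; -10 -160 1 0 0 0 0; -10 -160 1 0 0 0 0; -10 -160 1 0 0 0 0; -10 -160 1 0 0 0 0'
python3 - <<'E'
from h import *
s=manip.get_state();print(s['contact_force'],s['moment'],s['position'],s['clock']);go([*O,.252],101.3,s)
w=manip.get_image('wrist');u=proj(w,[*O,.172]);print(u,[proj(w,[*(O+a*.035*d),.172]).round() for a in(1,-1) for d in (ax,ay)])
import pickle;pickle.dump(w,open('8.pkl','wb'))
x,y=200,120;cv2.imwrite('pics/w8.png',cv2.resize(w['color'][y:y+260,x:x+240],None,fx=2.3,fy=2.3,interpolation=cv2.INTER_CUBIC))
E
```

```text
row mm [   0.6 -161.5    1.5] deg [ 0.   0.  -0.1] q6 -2.03
clock: 22.25
position: [0.6263, -0.0231, 0.2637]
ee_rot: [-0.448, 0.547, -0.448, -0.547]
contact_force: [0.3, -0.8, -0.8]
width: 0.0853
[ 0.28416051 -0.75850712 -0.81865652] [-0.00996042  0.01652867  0.02836032] [ 0.6262539  -0.02308652  0.26373427] 22.25
row mm [11.7 -2.1  0.6] deg [ 0. -0.  0.] q6 -1.92
[318.64257637 237.3929386 ] [array([319., 279.]), array([364., 237.]), array([319., 192.]), array([273., 237.])]
```

View pics/w8.png

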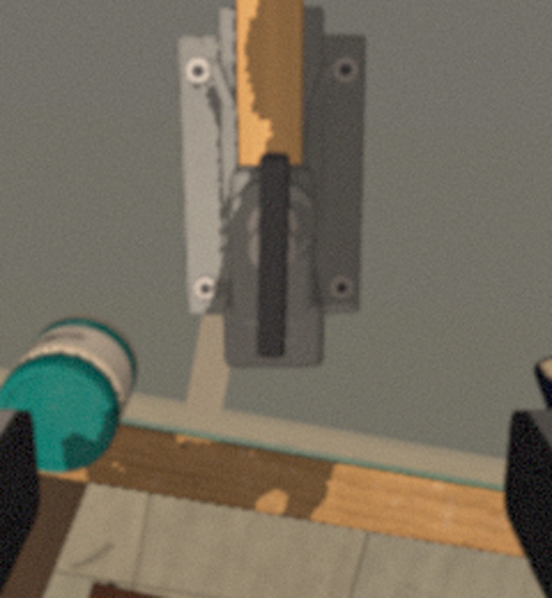

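The crossbar runs from (274,155) to (271,355) in the crop, along the clamp axis and about 5 px nearer the robot than predicted. I'll refine its position using the base plate in the same view and a dark mask.

```bash
python3 - <<'E'
from h import *
import pickle
w=pickle.load(open('8.pkl','rb'));c=w['color']
g=c.max(2).astype(int);m=np.zeros(g.shape,np.uint8);m[180:285,295:345]=(g[180:285,295:345]<62)*255
k=max(cv2.findContours(m,0,2)[0],key=cv2.contourArea);r=cv2.minAreaRect(k);print(r);B=[cf(cast(w,*p,.172)) for p in cv2.boxPoints(r)];print(np.round(B,1),np.mean(B,0))
for n,p in dict(FL=(180,38),FR=(365,38),BR=(358,312),BL=(190,313)).items():print(n,cf(cast(w,200+p[0]/2.3,120+p[1]/2.3,.010)).round(1))
print(cf(manip.get_state()['position']))
t=manip.get_image('top')['color'];im=manip.get_image('top')
t=pickle.load(open('7.pkl','rb'))[1];g=t['color'].max(2)
m=np.zeros(g.shape,np.uint8);m[200:240,382:402]=(g[200:240,382:402]<62)*255
k=max(cv2.findContours(m,0,2)[0],key=cv2.contourArea);r=cv2.minAreaRect(k);print(r);B=[cf(cast(t,*p,.172)) for p in cv2.boxPoints(r)];print(np.round(B,1),np.mean(B,0))
E
```

```text
((319.013427734375, 230.52072143554688), (13.053569793701172, 87.08771514892578), 0.784824550151825)
[[ 30.4  -5.3]
 [-38.9  -4.2]
 [-38.8   5.5]
 [ 30.5   5.1]] [-4.19644573  0.26082315]
FL [-73.  -46.5]
FR [-73.1  46.6]
BR [73.1 47.7]
BL [ 73.8 -45.5]
[-2.02644791 -0.60681978]
((392.0, 228.5), (1.0, 0.0), -90.0)
[[-24.5   5.8]
 [-24.5   5.8]
 [-22.2   5.3]
 [-22.2   5.3]] [-23.36856196   5.57126929]
```

```bash
python3 -m inch '40 1.8 0.8 0 0 0 0; 80 1.8 0.8 0 0 0 0; 110 1.8 0.8 0 0 0 0; 126 1.8 0.8 0 0 0 0; 126 1.8 0.8 0 0 0 0; 126 1.8 0.8 0 0 0 255; 126 1.8 0.8 0 0 0 255; 126 1.8 0.8 0 0 0 255; 126 1.8 0.8 0 0 0 255; 126 1.8 0.8 0 0 0 255' 40
python3 - <<'E'
from h import *
s=manip.get_state();print(s['contact_force'],s['moment'],s['width'],cf(s['position']),s['position'][2],s['effort'],s['qpos'][5])
E
```

```text
clock: 23.65
position: [0.6249, -0.0229, 0.138]
ee_rot: [-0.448, 0.547, -0.448, -0.546]
contact_force: [-0.5, -2.1, 2.4]
width: 0.0088
[-0.46737381 -2.072747    2.36717598] [-0.24157327  0.00888743 -0.02003507] 0.008800054571800631 [-3.42890574 -0.16200841] 0.13797553883633978 [ 6.66553527e-01 -4.58929002e+01 -2.25435734e+01  3.54887852e-01
 -8.22050683e-02 -9.17989440e-03] -1.9158326132908532
```

```bash
cat > st.py <<'E'
from h import *
s=manip.get_state();print('F',s['contact_force'].round(1),'M',s['moment'].round(3),'w',round(s['width'],4),cf(s['position']).round(1),'q6',s['qpos'][5].round(3),'e6',s['effort'][5].round(3),'yaw',np.degrees(np.arctan2(*rot(s).as_matrix()[1::-1,2])).round(1))
E
python3 -m inch '0 0 0 5 0 0 255; 0 0 0 10 0 0 255; 0 0 0 15 0 0 255; 0 0 0 20 0 0 255; 0 0 0 25 0 0 255; 0 0 0 30 0 0 255; 0 0 0 35 0 0 255; 0 0 0 40 0 0 255; 0 0 0 45 0 0 255; 0 0 0 45 0 0 255'
python3 st.py
```

```text
clock: 24.9
position: [0.6252, -0.0213, 0.138]
ee_rot: [0.624, -0.334, 0.622, 0.334]
contact_force: [0.4, 3.9, 3.4]
width: 0.0086
F [0.4 3.9 3.4] M [ 0.602 -0.144 -0.048] w 0.0086 [-2.8  1.4] q6 -1.131 e6 0.113 yaw 56.4
```

```bash
for i in 1; do python3 -m inch '0 0 0 1 0 0 255; 0 0 0 2 0 0 255; 0 0 0 3 0 0 255; 0 0 0 4 0 0 255; 0 0 0 5 0 0 255; 0 0 0 6 0 0 255; 0 0 0 7 0 0 255; 0 0 0 8 0 0 255; 0 0 0 9 0 0 255; 0 0 0 10 0 0 255' >/dev/null; python3 st.py; done
python3 -m inch '0 0 0 1 0 0 255; 0 0 0 2 0 0 255; 0 0 0 3 0 0 255; 0 0 0 4 0 0 255; 0 0 0 5 0 0 255; 0 0 0 6 0 0 255; 0 0 0 7 0 0 255; 0 0 0 8 0 0 255; 0 0 0 9 0 0 255; 0 0 0 10 0 0 255' >/dev/null; python3 st.py
```

```text
F [0.5 5.7 3.4] M [ 0.968 -0.266  0.034] w 0.0087 [-2.5  1.6] q6 -0.956 e6 -0.049 yaw 46.3
F [1.4 7.6 4.1] M [ 1.086 -0.285  0.059] w 0.0085 [-2.1  1.8] q6 -0.781 e6 -0.048 yaw 36.3
```

```bash
python3 -m inch '0 1 1 1 0 0 255; 0 1.6 1.2 2 0 0 255; 0 1.6 1.2 3.5 0 0 255; 0 1.6 1.2 5 0 0 255; 0 1.6 1.2 6 0 0 255; 0 1.6 1.2 7 0 0 255; 0 1.6 1.2 8 0 0 255; 0 1.6 1.2 9 0 0 255; 0 1.6 1.2 10 0 0 255; 0 1.6 1.2 11 0 0 255' >/dev/null; python3 st.py
python3 -m inch '0 0 0 1 0 0 255; 0 0 0 2 0 0 255; 0 0 0 3 0 0 255; 0 0 0 4 0 0 255; 0 0 0 5 0 0 255; 0 0 0 6 0 0 255; 0 0 0 7 0 0 255; 0 0 0 8 0 0 255; 0 0 0 9 0 0 255; 0 0 0 10 0 0 255' >/dev/null; python3 st.py
```

```text
F [4.1 3.1 4.7] M [ 0.583 -0.764  0.019] w 0.0086 [-1.8  1.9] q6 -0.585 e6 -0.048 yaw 25.2
F [5.2 4.1 3.6] M [ 0.583 -0.869  0.108] w 0.0089 [-1.3  2. ] q6 -0.41 e6 -0.047 yaw 15.2
```

```bash
python3 -m inch '0 0.7 1 1 0 0 255; 0 0.7 1.5 2 0 0 255; 0 0.7 1.5 3 0 0 255; 0 0.7 1.5 4 0 0 255; 0 0.7 1.5 5 0 0 255; 0 0.7 1.5 6 0 0 255; 0 0.7 1.5 7 0 0 255; 0 0.7 1.5 8 0 0 255; 0 0.7 1.5 9 0 0 255; 0 0.7 1.5 10 0 0 255' >/dev/null; python3 st.py
python3 -m inch '0 0 0 1 0 0 255; 0 0 0 2 0 0 255; 0 0 0 3 0 0 255; 0 0 0 4 0 0 255; 0 0 0 5 0 0 255; 0 0 0 6 0 0 255; 0 0 0 7 0 0 255; 0 0 0 8 0 0 255; 0 0 0 9 0 0 255; 0 0 0 10 0 0 255' >/dev/null; python3 st.py
```

```text
F [3.5 0.9 5.3] M [ 0.222 -0.629  0.032] w 0.0084 [-1.  2.] q6 -0.234 e6 -0.052 yaw 5.2
F [5.5 0.8 4.4] M [ 0.097 -0.839  0.088] w 0.0087 [-0.6  1.9] q6 -0.059 e6 -0.049 yaw -4.8
```

```bash
python3 -m inch '0 0 1 1 0 0 255; 0 0 1.5 2 0 0 255; 0 0 1.5 3 0 0 255; 0 0 1.5 4 0 0 255; 0 0 1.5 5 0 0 255; 0 0 1.5 6 0 0 255; 0 0 1.5 7 0 0 255; 0 0 1.5 8 0 0 255; 0 0 1.5 9 0 0 255; 0 0 1.5 10 0 0 255' >/dev/null; python3 st.py
python3 -m inch '0 0 0 1 0 0 255; 0 0 0 2 0 0 255; 0 0 0 3 0 0 255; 0 0 0 4 0 0 255; 0 0 0 5 0 0 255; 0 0 0 6 0 0 255; 0 0 0 7 0 0 255; 0 0 0 8 0 0 255; 0 0 0 9 0 0 255; 0 0 0 10 0 0 255' >/dev/null; python3 st.py
```

```text
F [2.7 0.8 6.3] M [ 0.181 -0.479  0.031] w 0.0086 [-0.3  1.8] q6 0.115 e6 -0.055 yaw -14.8
F [4.6 0.6 6.9] M [ 0.094 -0.657  0.177] w 0.0087 [0.1 1.6] q6 0.29 e6 0.039 yaw -24.7
```

```bash
python3 -m inch '0 0 0 1 0 0 255; 0 0 0 2 0 0 255; 0 0 0 3 0 0 255; 0 0 0 4 0 0 255; 0 0 0 5 0 0 255; 0 0 0 6 0 0 255; 0 0 0 7 0 0 255; 0 0 0 8 0 0 255; 0 0 0 8 0 0 255; 0 0 0 8 0 0 255' >/dev/null; python3 st.py; sleep 0; python3 -c "
from h import *
for i in range(4):
    manip.get_image('side');s=manip.get_state();print(s['moment'][2].round(3),s['effort'][5].round(3))"
```

```text
F [4.6 1.2 5.9] M [ 0.053 -0.678  0.198] w 0.0088 [0.3 1.4] q6 0.429 e6 0.164 yaw -32.7
0.129 0.164
0.143 0.165
0.194 0.165
0.156 0.165
```

```bash
python3 -m inch '0 0 0 0 0 0 255; 0 0 0 0 0 0 255; 0 0 0 0 0 0 255; 0 0 0 0 0 0 255; 0 0 0 1 0 0 255; 0 0 0 2 0 0 255; 0 0 0 3 0 0 255; 0 0 0 4 0 0 255; 0 0 0 5 0 0 255; 0 0 0 6 0 0 255' >/dev/null; python3 st.py; python3 -c "
from h import *
for i in range(4):
    manip.get_image('side');s=manip.get_state();print(s['moment'][2].round(3),s['effort'][5].round(3),s['clock'])"
```

```text
F [ 4.7 -1.4  6. ] M [-0.029 -0.747  0.303] w 0.0087 [0.5 1.2] q6 0.534 e6 0.16 yaw -38.7
0.199 0.272 37.65
0.183 0.256 37.7
0.138 0.215 37.75
0.205 0.207 37.8
```

The moving joint-6 torque climbs about 0.5 N m/rad and now sits 0.21 N m above free running. That is about 24 N, with contact onset near yaw −15°. I'll let go and retreat.

```bash
python3 -m inch '0 0 0 0 0 0 200; 0 0 0 0 0 0 150; 0 0 0 0 0 0 80; 0 0 0 0 0 0 0; 0 0 0 0 0 0 0; 0 0 0 0 0 0 0; -20 0 0 0 0 0 0; -50 0 0 0 0 0 0; -90 0 0 0 0 0 0; -120 0 0 0 0 0 0'
python3 -m inch '-40 0 0 0 0 0 0; -40 0 0 0 0 0 0; -40 0 0 0 0 0 0; -40 0 0 0 0 0 0; -40 0 0 0 0 0 0; -40 0 0 0 0 0 0; -40 0 0 0 0 0 0; -40 0 0 0 0 0 0; -40 0 0 0 0 0 0; -40 0 0 0 0 0 0'
python3 - <<'E'
from h import *
s=manip.get_state();print(s['contact_force'])
w=manip.get_image('wrist');sd=manip.get_image('side')
k=np.zeros((450,800,3),np.uint8);k[:300,:400]=cv2.resize(w['color'],(400,300));k[:450,400:]=cv2.resize(sd['color'][190:280,270:350],None,fx=5,fy=5,interpolation=cv2.INTER_CUBIC);cv2.imwrite('pics/k9.png',k)
E
```

```text
clock: 39.05
position: [0.6277, -0.0196, 0.2593]
ee_rot: [0.668, 0.234, 0.667, -0.234]
contact_force: [0.5, 0.1, 0.4]
width: 0.0851
clock: 40.3
position: [0.6274, -0.0196, 0.2974]
ee_rot: [0.667, 0.234, 0.667, -0.234]
contact_force: [0.3, 0.4, 0.5]
width: 0.0854
[0.29361015 0.40547115 0.54047987]
```

View pics/k9.png

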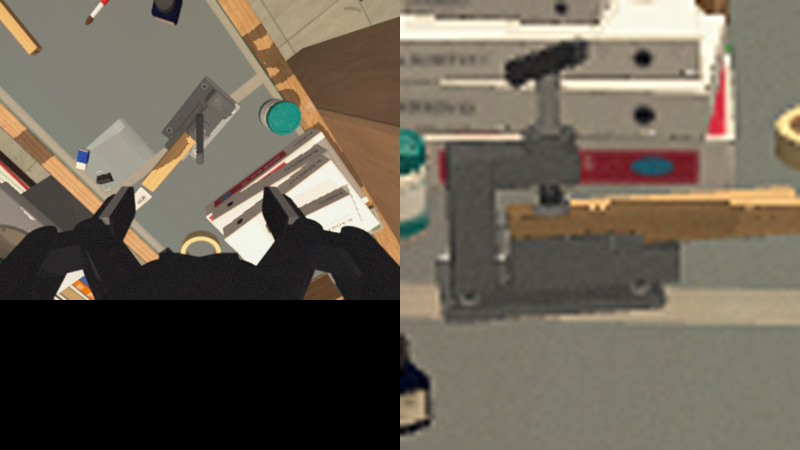

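The foot is down on the bar at side crop (552,200), the bar's end is still at the stop (508,222), the handle stands free at (547,62) turned from its start, and the arm is clear.

```bash
python3 -c "from rig import manip; print(manip.sign_off())"
```

```text
the job is handed in; nothing more can be done
None
```

The bar is on the clamp bed with its end against the stop, let go and clamped at an estimated 24 N. I handed the job in at about 40 s of the 69 s allowed. The sign-off gives no verdict, so these are my own checks.

- **First grasp failed:** the fingers shut on top of the bar because the real fingertips sit about 20 mm above the reported TCP when closed. The bar was not disturbed, and I regripped it lower down.
- **Seating:** I slid the bar in until it stopped moving, with about 8 N on it. The side view shows its inner end touching the stop. I did not measure the final x to the millimetre: my fitted clamp origin was uncertain by 3–4 mm.
- **Clamping:** the handle went round about 140°. Joint-6 torque rose about 0.5 N m per rad after contact and finished 0.21 N m above free running. The contact angle gives the same 24 N, inside the 10–45 N window. The wrist moment reading was noisier, at 0.14–0.30 N m.
- **While turning:** sideways forces of up to about 8 N showed the grip was slightly off the screw axis, so I shifted the tool as it turned.
- **Last look:** the foot was down on the bar, the bar still at the stop and the arm clear of everything, with wrist force below 1 N. I saw no bystander displaced, but I did not measure their positions.

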